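# Hang the coil form in the curing cabinet

### The job

Pick up the coil form that has a wire hanger by the flat tab on top, lower it through the opening in the cabinet's roof beside the hook bar without touching the opening's frame, and hook the hanger's rod over the flat top of the sprung bar inside, on the free-end side of the notch. Then, pressing only lightly, slide it along the bar towards the bar's root until you feel the rod drop into the notch, stop there before you strain the bar, and let go so that the coil form hangs still with the rod at the bottom of the notch. Leave everything else on the bench where it is.

Things in the scene. Friction and masses are not known exactly. Their poses are not given: they have to be found in the camera images.
- hanger: Copper coil form (bobbin 42 mm across, 28 mm high) standing upright with a steel wire hanger on top, 172 mm in all, 0.15 to 0.25 kg. Origin: centre of its underside. The 7 mm wire is a C in the x-z plane: out along z = 32 mm to x = +22, up to z = 80, back as a level rod to x = -18, tip down to z = 68.5; open on its -x side. An 8 mm post joins rod and tab.
- hanger_rod (a point): Point on the centre line of the hanger's level rod (7 mm thick, along the hanger's x, from x = -18 to +22 mm), right below the tab, 80 mm above the hanger's origin. The rod is what hangs on the bar. Axes as the hanger's.
- hanger_grip (a point): Centre of the flat aluminium tab on top of the hanger: 26 mm along the hanger's x, 12 mm thick along its y (pinch it across y), 40 mm high (132 to 172 mm above the hanger's origin). Gripped at or above this centre, the fingers stay above the cabinet's roof to the end.
- cabinet: Grey steel curing cabinet fixed to the bench, 170 mm (its x) by 190 mm (its y), 134 mm high, walls and floor 4 mm. Origin: centre of its underside. Its only opening is in the roof. The robot must not touch it.
- frame: The cabinet's aluminium roof plate, 4 mm thick (130 to 134 mm above the cabinet's origin), the frame of the opening: 108 mm along the cabinet's x by 92 mm along its y, centred over the cabinet's origin. Same origin and axes as the cabinet. Neither hanger nor robot may touch it.
- hook: Holder of the hook bar in the cabinet, axes as the cabinet's. Origin: on the bar's centre line, level with the notch's floor; at rest at x -24, y 0, z 95.5 mm in the cabinet. Bar along y, 10 mm thick in x, root at the +y wall, free end with upturned tip in -y; flat top at z = +10, underside -7, tip's top +18. It sinks on a spring: 0.6 N per mm after the first 0.7 N, hard stop at 15 mm.
- hook_start (a point): Point on the bar's flat top, at x = 0, y = -30, z = +10 mm in the holder's frame, always between the notch and the upturned tip (tip's inner face at y = -80 to -40 mm). A good place to set the rod down; the notch lies from here in +y.
- hook_mid (a point): Middle of the range of the notch, at x = 0, y = +8, z = +10 mm in the holder's frame. The notch (10.5 mm wide, 10 mm deep, square walls) is centred anywhere up to 20 mm from here along y, not measured: the bar is clamped differently each time. Along y the bar is rigid, so the notch's far wall stops the rod hard; over 13 N between hanger and bar strains it.
- radio_front: Bystander: red plastic radio front lying flat, 110 x 170 x 20 mm. Origin: centre of its underside.
- knob: Bystander: grey volume knob, 36 mm across, 22 mm high. Origin: centre of its underside.
- thumbwheel: Bystander: brass thumbwheel, 26 mm across, 17 mm high. Origin: centre of its underside.
- coil_form: Bystander: a plain copper coil form without hanger, 42 mm across, 28 mm high. Origin: centre of its underside.
- screwdriver: Bystander: screwdriver lying on the bench, along its x.
- soldering_stand: Bystander, fixed: steel stand with a hanging soldering iron, base 100 x 130 mm, about 205 mm high. Origin: centre of its underside.
- parts_tray: Bystander, fixed: grey parts tray 120 x 180 x 35 mm. Origin: centre of its underside.

How it is judged:
By the outcome, as a careful person would: the job done as asked, in the order asked, and still so for the second after the job is handed in, with the robot touching nothing.
It also fails if it takes over 58 s, if anything falls off the work surface, if the arm or the gripper's body presses on something with over 40 N, if the wrist force passes 120 N, or if a joint passes its speed limit or range.

### The arm

A 6-joint arm with a two-finger parallel gripper is mounted at the origin on the work surface. World frame = base frame: x ahead of the robot, y to its left, z up, the work surface at z = 0. Lengths are in m, angles in rad, forces in N, time in s.
With the tool pointing down it reaches from about 0.275 to 0.75 m from the base axis. Payload 10.2 kg.
Tool frame: the origin (TCP) lies at the very end of the fingers, on their centre line; the grasp point (between the pads) lies 19 mm behind it (robot.pinch_z is the distance from the TCP to the grasp point, in m); y points along the fingers, x is the direction in which the jaws open and shut, and the axes are right-handed (so a half turn about y gives the same grasp; the last joint's range is limited). The gripper opens to 85 mm and grips with 20 to 120 N. Pads are 22 mm wide; open, the fingers measure 114 mm over their backs; the gripper's body (76 mm by 85 mm) begins 54 mm behind the grasp point. The pads swing forward as they close: fully open they stand 13 mm farther back than shut.
Start: joints at [1.116, 0.313, 1.498, -0, 1.331, -0.223], TCP at [0.121, 0.511, 0.231] pointing down, gripper open.
Joint ranges: [-2.94, 2.94], [-0.97, 2.17], [0.19, 2.56], [-1.23, 4.37], [0.02, 3.11], [-2.88, 2.88]. Speed limits (rad/s): [2.39, 2.39, 3.01, 3.14, 3.14, 3.14].

### API

Orientations are given as [roll, pitch, yaw] about the fixed x, y, z axes, in that order (R = Rz(yaw) Ry(pitch) Rx(roll)).
In Python, from rig import sense, viewer, workorder, robot gives the robot as it stands.
- The arm moves only by the shell command python3 -m handwheel 'ROWS' [FORCE]. ROWS is JSON, a list that holds one entry, the list of rows, each a list of 7 numbers: the shift along the tool's x, y, z in units of 60 mm (1.0 is 60 mm), then the turn, a rotation vector about the tool's x, y, z in units of 8 degrees (1.0 is 8 degrees), then the gripper command: -1 is shut, 1 is fully open, values between are in proportion. In form: [[[dx, dy, dz, wx, wy, wz, jaw], ...]]. A call has 1 to 5 rows; each row shifts and turns the commanded pose from where the row before left it, along the tool's axes as they then stand; what a row does not reach is not made up. A row lasts 1/8 s, in which the tool goes at most 62.5 mm and 10.7 degrees, less where a joint would pass 70% of its speed; a pose out of reach is approached as far as the arm can. A call is refused whole if a number of a shift passes 1 or a number of a turn 1, either way. A call with a gripper value outside its range is refused whole. The fingers move at their own pace and stop on an object; FORCE is the grip in N (left out, the last holds). Time passes only in rows, so rows that do not move let the fingers close. It gives the time, the measured TCP pose, the force and the opening at its end, in the units of the state.
- sense(): the state, without advancing time (a new reading comes with each control period).
- viewer.snapshot(name): name is "scene" or "top"; returns (picture, depth): 480x640x3 uint8, red, green, blue; 480x640 float32, m along the optical axis (not along the pixel's ray), 0 where there is no reading.
- viewer.camera_info(name): a dict with "mtx" (3x3 intrinsics, pixels), "R" (3x3) and "t" (3): a world point X has camera coordinates R X + t. Camera axes: x right, y down, z forward; pixel columns grow to the right and rows downward; lengths in m; the calibration is good to about 2 mm. A picture is of the moment at which its call begins. camera_info takes no time and is no camera call.
- workorder.sign_off(): hands the job in, once; it reports no verdict.
The state is a dict: "t": time; "joint_positions": joint angles; "dq": joint speeds; "tau": joint torques, N m; "ee_pos": TCP position; "tool_rot": TCP orientation; "wrist_force": force on the tool from outside, world axes, zero at the start; "moment": the same for the moment, N m; "width": finger opening in m.
Only numpy, scipy, OpenCV 4.12 (cv2) and the standard library are available. Lean on these libraries where they do the work, as an engineer would, in place of code of your own. Each camera call takes 0.05 s, during which the arm holds its last target.

## Working session

There is one attempt and no reset: what is moved stays moved. The work goes in short steps, Python scripts to look and compute and a shell command to move; the robot and the scene stay as the last step left them, time stands still between calls to the robot, and variables do not carry over. Pictures are saved under pics/ and viewed, and the job is handed in when it is done.

```bash
ls; mkdir -p pics
python3 - <<'E'
from rig import sense, viewer, workorder, robot
import cv2,numpy as np
print(sense()); print(robot.pinch_z)
for n in("scene","top"):
    p,d=viewer.snapshot(n); cv2.imwrite(f"pics/{n}0.png",p[:,:,::-1]); np.save(f"{n}0.npy",d); cv2.imwrite(f"{n}0_raw.png",p[:,:,::-1])
    print(viewer.camera_info(n))
E
```

```text
pics
{'t': 0.0, 'joint_positions': array([ 1.11558638e+00,  3.13458662e-01,  1.49844609e+00,  2.97690267e-05,
        1.33098100e+00, -2.23410890e-01]), 'dq': array([-1.71137657e-03,  1.03517565e-04,  6.69533976e-05, -1.21578920e-03,
        1.56610195e-03,  1.82675038e-03]), 'tau': array([ 1.96309537e-05, -4.12260854e+01, -2.59750772e+01, -6.38186020e-05,
        3.99119861e-03, -1.07231114e-05]), 'ee_pos': array([0.12050326, 0.5107226 , 0.23072725]), 'tool_rot': array([-1.57048164e+00,  1.25455676e-03,  1.33899038e+00]), 'wrist_force': array([0.05679775, 0.07687336, 1.04746808]), 'moment': array([-0.01441119, -0.01724989,  0.01270936]), 'width': 0.0851464246184351}
0.0187
{'mtx': array([[527.13604577,   0.        , 316.91700861],
       [  0.        , 527.13604577, 236.28364336],
       [  0.        ,   0.        ,   1.        ]]), 'R': array([[ 0.55984237,  0.82859814, -0.00128326],
       [ 0.72005129, -0.48726784, -0.49406092],
       [-0.41000325,  0.27567222, -0.86942634]]), 't': array([-0.29098135, -0.35990061,  1.48994818])}
{'mtx': array([[574.37648674,   0.        , 319.05477041],
       [  0.        , 574.37648674, 234.71965902],
       [  0.        ,   0.        ,   1.        ]]), 'R': array([[-0.02057092, -0.99976799,  0.00638839],
       [-0.9898136 ,  0.01946492, -0.14103245],
       [ 0.14087538, -0.00922449, -0.98998436]]), 't': array([0.00157447, 0.5419094 , 1.44543968])}
```

View pics/scene0.png

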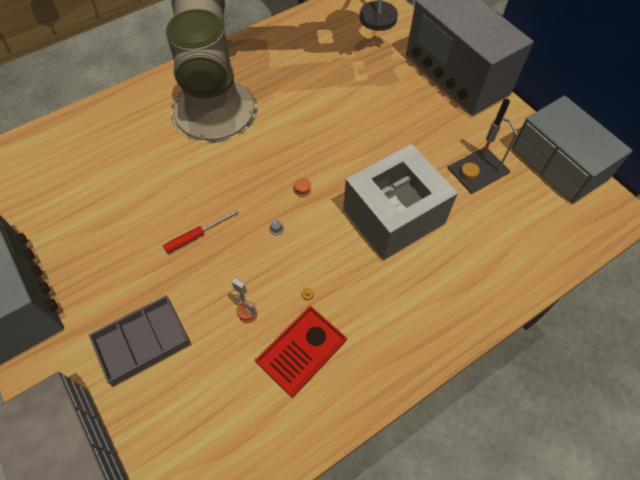

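View pics/top0.png

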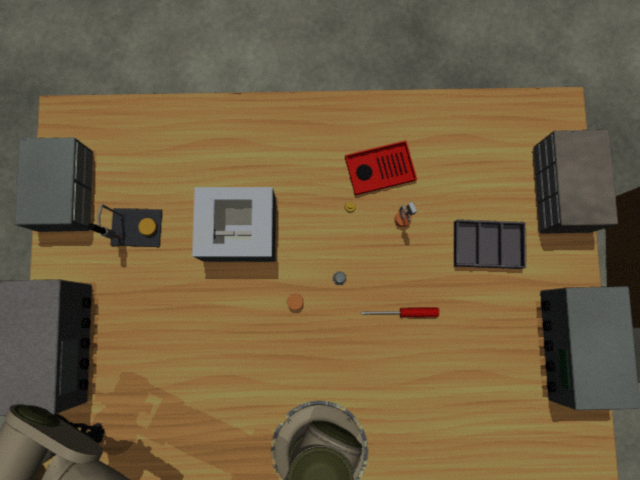

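The scene view shows the hanger at about (243,300) and the cabinet at (400,200). In the top view, the hanger is at (404,215), and the cabinet opening is at (233,222) with the bar at (232,233). I'll enlarge both.

Run:
```python
import cv2
def crop(n,x,y,w,h,s,o):
    a=cv2.imread(n)[y:y+h,x:x+w]; cv2.imwrite("pics/"+o,cv2.resize(a,None,fx=s,fy=s,interpolation=cv2.INTER_CUBIC))
crop("top0_raw.png",380,185,60,60,10,"th.png")
crop("top0_raw.png",185,180,100,90,7,"tc.png")
crop("scene0_raw.png",215,265,60,60,10,"sh.png")
crop("scene0_raw.png",335,140,130,120,5,"sc.png")
```

```text
(no output)
```

View pics/th.png

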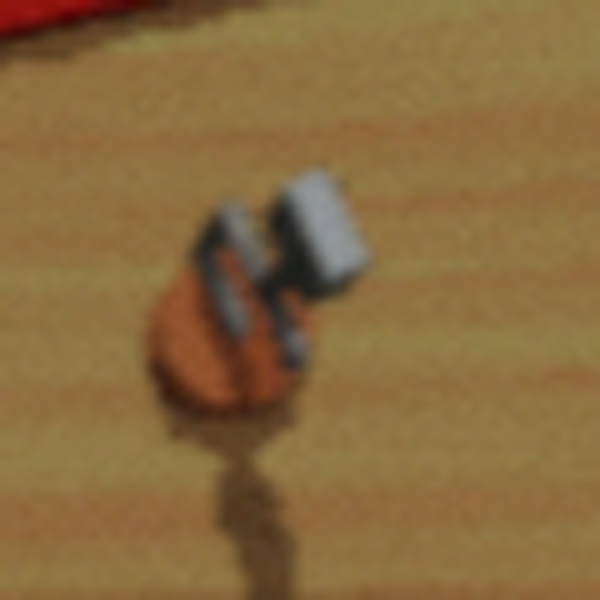

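View pics/tc.png

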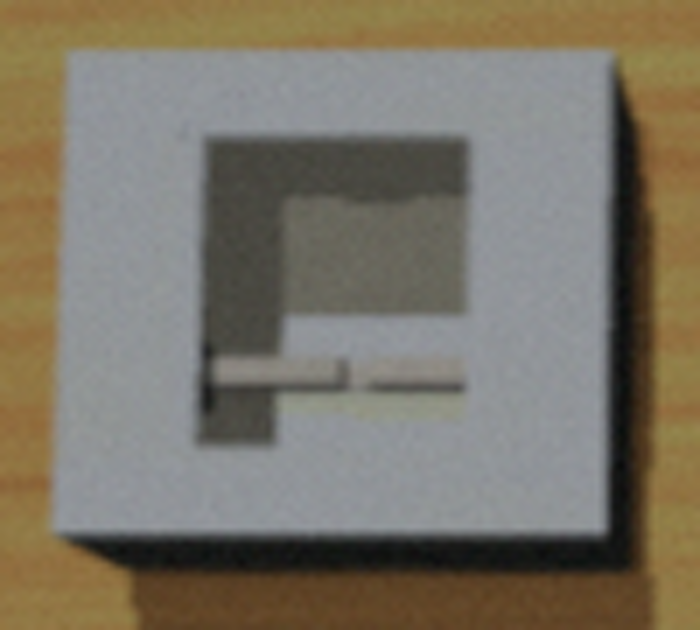

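View pics/sh.png

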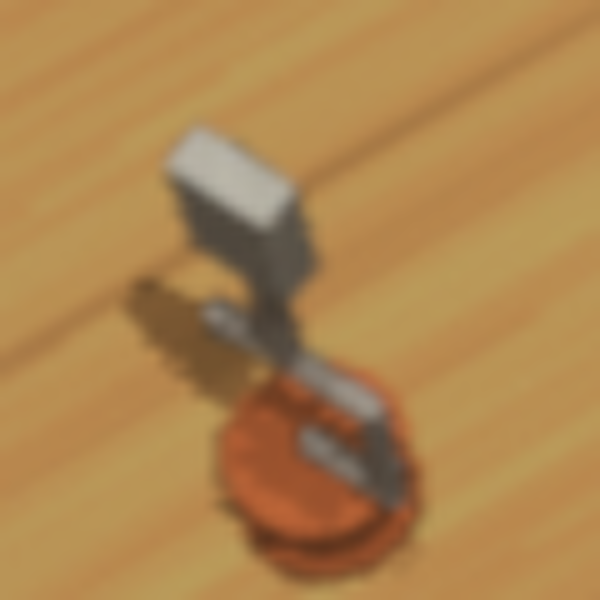

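View pics/sc.png

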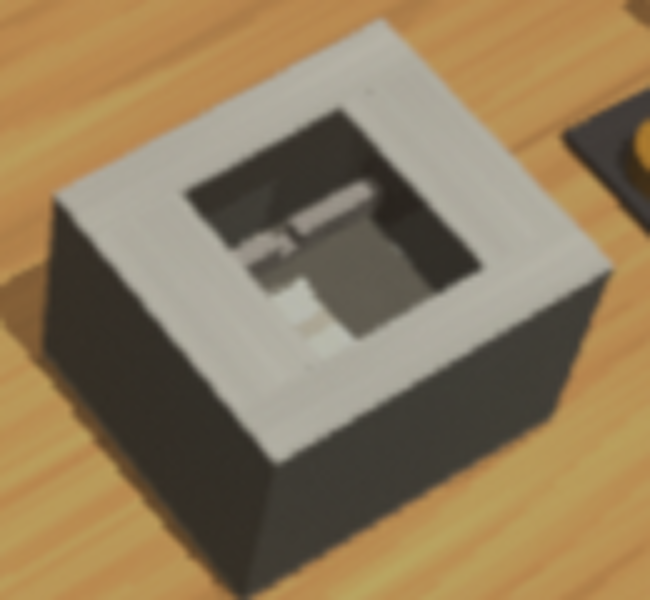

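The crops show these features:
- **Hanger:** the tab's top face is at about (324,228) in the enlarged top crop. The C's closed side points up-left there and lower-right in the scene view.
- **Cabinet:** the outer roof corners are clear in both views.
- **Bar:** the notch is visible at about (353,372) in the cabinet crop.

Next I'll fit the poses from these points.

```bash
cat > h.py <<'E'
import numpy as np
from rig import sense, viewer
CI={n:viewer.camera_info(n) for n in("scene","top")}
def proj(n,X):
    c=CI[n]; p=(c["R"]@np.asarray(X,float).T).T+c["t"]; q=(c["mtx"]@p.T).T; return q[:,:2]/q[:,2:]
def un(u,s,o): return (np.asarray(u,float)+.5)/s-.5+np.asarray(o)
def ray(n,uv):
    c=CI[n]; d=c["R"].T@np.linalg.solve(c["mtx"],[uv[0],uv[1],1]); return -c["R"].T@c["t"],d
def onz(n,uv,z):
    C,d=ray(n,uv); return C+d*(z-C[2])/d[2]
def Rz(a): return np.array([[np.cos(a),-np.sin(a),0],[np.sin(a),np.cos(a),0],[0,0,1]])
E
python3 - <<'E'
from h import *
from scipy.optimize import least_squares
def fit(obs,x0,name):
    f=lambda p: np.concatenate([(proj(n,(Rz(p[3])@np.array(M).T).T/1000+p[:3])-un(u,s,o)).ravel() for n,M,u,s,o in obs])
    r=least_squares(f,x0,loss='soft_l1',f_scale=.5); print(name,r.x.round(4),np.degrees(r.x[3]).round(2)); print(f(r.x).reshape(-1,2).round(2).tolist()); return r.x
cab=fit([("top",[[85,95,134],[85,-95,134],[-85,-95,134],[-85,95,134],[54,46,134],[54,-46,134]],[[67,50],[613,50],[608,535],[53,533],[205,137],[470,137]],7,(185,180)),
 ("scene",[[-85,95,134],[85,95,134],[85,-95,134],[-85,-95,134],[54,46,134],[-54,-46,134]],[[382,18],[612,268],[277,463],[55,197],[483,268],[185,192]],5,(335,140))],[.6,.2,0,0],"cab")
T=[[13,6,172],[13,-6,172],[-13,-6,172],[-13,6,172]]
h=fit([("top",T+[[22,0,83.5]],[[281,190],[321,170],[370,260],[327,288],[230,210]],10,(380,185)),
 ("scene",T+[[24,0,83.5]],[[297,190],[272,230],[168,165],[200,125],[378,405]],10,(215,265))],[.6,-.2,0,.45],"hanger")
for uv in[(338,370),(367,370),(353,370),(212,370),(463,372)]:
    P=onz("top",un(uv,7,(185,180)),cab[2]+.1055); print(uv,(Rz(cab[3]).T@(P-cab[:3])*1000).round(1))
for uv in[(290,222),(275,232),(300,235)]:
    P=onz("scene",un(uv,5,(335,140)),cab[2]+.1055); print(uv,(Rz(cab[3]).T@(P-cab[:3])*1000).round(1))
E
```

```text
cab [ 0.566   0.2005 -0.0023 -0.0204] -1.17
[[0.29, 0.06], [0.04, 0.16], [-0.05, 0.02], [0.14, 0.26], [0.32, 0.1], [0.23, 0.14], [0.31, 0.14], [0.84, -0.36], [0.2, 0.29], [0.07, -0.41], [0.95, -0.13], [-0.65, 0.37]]
hanger [ 0.5847 -0.2309 -0.0039  0.4087] 23.42
[[0.02, -0.07], [0.56, -0.13], [0.45, 0.66], [0.2, -0.07], [0.14, 0.6], [1.17, -0.5], [0.04, 0.21], [-0.16, 0.22], [0.3, -0.43], [0.59, 0.26]]
(338, 370) [-23.6   2.9 105.5]
(367, 370) [-23.6  -7.3 105.5]
(353, 370) [-23.6  -2.4 105.5]
(212, 370) [-23.6  47.3 105.5]
(463, 372) [-24.2 -41.1 105.5]
(290, 222) [-28.7   1.3 105.5]
(275, 232) [-27.9  -8.  105.5]
(300, 235) [-20.2   0.7 105.5]
```

Pose results:
- **Hanger:** (0.585, -0.231), yaw 23.4°.
- **Cabinet:** (0.566, 0.2005), yaw -1.2°.
- **Notch:** near cabinet y ≈ -2.4 mm.

I'll turn the tool to yaw 113.4° first, then travel to the hanger.

```bash
cat >> h.py <<'E'
def go(target,yaw=None):
    from scipy.spatial.transform import Rotation as Ro
    s=sense(); R=Ro.from_euler('xyz',s["tool_rot"]).as_matrix()
    print("t",round(s["t"],2),"pos",s["ee_pos"].round(4),"rot deg",np.degrees(s["tool_rot"]).round(2),"F",s["wrist_force"].round(2),"M",s["moment"].round(3),"w",round(s["width"],4))
    print("shift units",(R.T@(np.asarray(target)-s["ee_pos"])/.06).round(3))
    if yaw is not None:
        Rt=Ro.from_euler('xyz',[-np.pi/2,0,np.radians(yaw)]).as_matrix()
        print("turn units",(np.degrees(Ro.from_matrix(R.T@Rt).as_rotvec())/8).round(3))
E
python3 -m handwheel '[[[0,0,0,0,-0.92,0,1],[0,0,0,0,-0.92,0,1],[0,0,0,0,-0.92,0,1],[0,0,0,0,-0.92,0,1],[0,0,0,0,-0.91,0,1]]]'
python3 -m handwheel '[[[-0.7,0,-0.1,0,0,0,1],[-0.96,0,-0.147,0,0,0,1],[-0.96,0,-0.147,0,0,0,1],[-0.96,0,-0.147,0,0,0,1],[-0.96,0,-0.147,0,0,0,1]]]'
python3 -c "from h import *; go([.5847,-.2309,.2307],113.4)"
```

```text
t: 0.72
ee_pos: [0.1206, 0.5108, 0.231]
tool_rot: [-1.57, 0.001, 1.984]
wrist_force: [-0.2, -0.2, -0.7]
width: 0.0857
t: 1.35
ee_pos: [0.2673, 0.2758, 0.2312]
tool_rot: [-1.571, 0.0, 1.98]
wrist_force: [0.8, 0.4, 0.3]
width: 0.0852
t 1.35 pos [0.2673 0.2758 0.2312] rot deg [-90.     0.   113.46] F [0.8  0.39 0.3 ] M [0.019 0.002 0.057] w 0.0852
shift units [-9.853e+00  9.000e-03 -1.490e+00]
turn units [ 0.001  0.008 -0.   ]
```

```bash
python3 -m handwheel '[[[-0.96,0,-0.147,0,0,0,1],[-0.96,0,-0.147,0,0,0,1],[-0.96,0,-0.147,0,0,0,1],[-0.96,0,-0.147,0,0,0,1],[-0.96,0,-0.147,0,0,0,1]]]'
python3 -m handwheel '[[[-0.96,0,-0.147,0,0,0,1],[-0.96,0,-0.147,0,0,0,1],[-0.96,0,-0.147,0,0,0,1],[-0.96,0,-0.147,0,0,0,1],[-0.4,0,-0.05,0,0,0,1]]]'
python3 -c "from h import *; go([.5847,-.2309,.2307],113.4)"
```

```text
t: 1.98
ee_pos: [0.4225, 0.0289, 0.2312]
tool_rot: [-1.571, -0.0, 1.979]
wrist_force: [1.3, 1.2, 0.5]
width: 0.0853
t: 2.6
ee_pos: [0.5588, -0.1899, 0.2301]
tool_rot: [-1.57, -0.001, 1.978]
wrist_force: [-0.2, 0.7, -0.1]
width: 0.0856
t 2.6 pos [ 0.5588 -0.1899  0.2301] rot deg [-8.9950e+01 -6.0000e-02  1.1332e+02] F [-0.25  0.69 -0.14] M [-0.053  0.011 -0.004] w 0.0856
shift units [-0.799 -0.01  -0.126]
turn units [-0.007 -0.009  0.007]
```

```bash
python3 -m handwheel '[[[-0.4,0,-0.06,0,0,0,1],[-0.2,0,-0.03,0,0,0,1],[0,0,0,0,0,0,1],[0,0,0,0,0,0,1]]]'
python3 - <<'E'
from h import *; import cv2
go([.5847,-.2309,.138],113.4)
for n in("scene","top"):
    p,d=viewer.snapshot(n)
    x,y=(195,220) if n=="scene" else (350,170)
    cv2.imwrite(f"pics/{n}1.png",cv2.resize(p[y:y+110,x:x+110,::-1],None,fx=5,fy=5,interpolation=cv2.INTER_CUBIC))
E
```

```text
t: 3.1
ee_pos: [0.5772, -0.2175, 0.2314]
tool_rot: [-1.571, -0.0, 1.98]
wrist_force: [1.1, 0.1, 1.1]
width: 0.0853
t 3.1 pos [ 0.5772 -0.2175  0.2314] rot deg [-9.0000e+01 -1.0000e-02  1.1347e+02] F [1.11 0.13 1.08] M [ 0.004 -0.012 -0.006] w 0.0853
shift units [-0.254  1.557 -0.025]
turn units [-0.     0.009  0.002]
```

View pics/scene1.png

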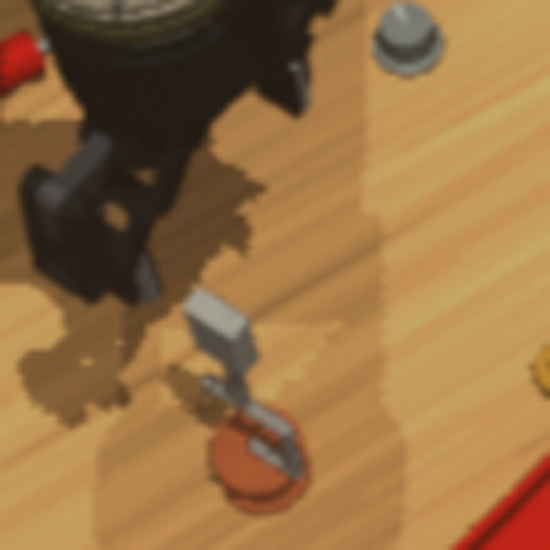

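View pics/top1.png

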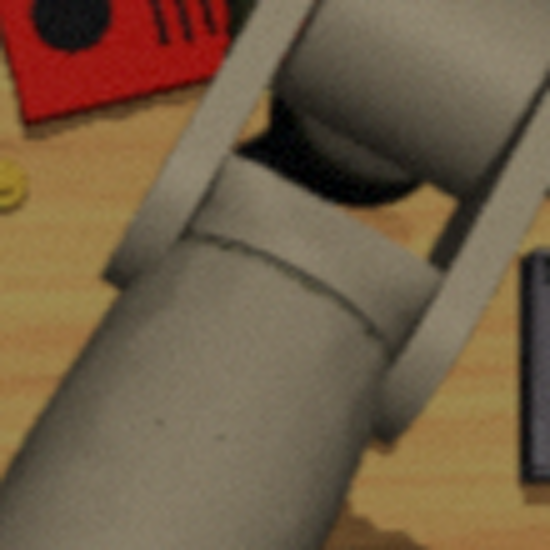

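The scene view shows the open fingers above and behind the tab, at crop (210,310), in the expected line. The top view is blocked by the arm. I'll finish centring and then descend.

```bash
python3 -m handwheel '[[[-0.25,0.2,-0.025,0,0.01,0,1],[0,0.5,0,0,0,0,1],[0,0.2,0,0,0,0,1],[0,0,0,0,0,0,1]]]'
python3 - <<'E'
from h import *; import cv2
go([.5847,-.2309,.138],113.4)
for n in("scene",):
    p,d=viewer.snapshot(n)
    x,y=(195,220) if n=="scene" else (350,170)
    cv2.imwrite(f"pics/{n}2.png",cv2.resize(p[y:y+110,x:x+110,::-1],None,fx=5,fy=5,interpolation=cv2.INTER_CUBIC))
E
```

```text
t: 3.7
ee_pos: [0.5847, -0.2315, 0.1765]
tool_rot: [-1.57, -0.001, 1.978]
wrist_force: [-0.2, 0.5, 1.0]
width: 0.0854
t 3.7 pos [ 0.5847 -0.2315  0.1765] rot deg [-8.9950e+01 -7.0000e-02  1.1335e+02] F [-0.25  0.48  1.  ] M [ 0.021  0.023 -0.031] w 0.0854
shift units [ 0.009  0.642 -0.006]
turn units [-0.007 -0.006  0.009]
```

View pics/scene2.png

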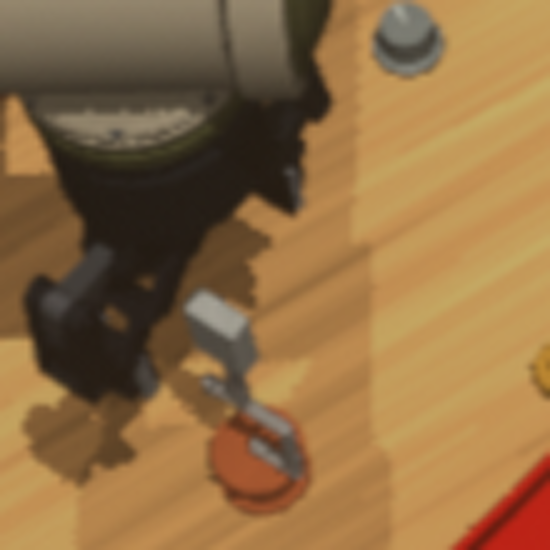

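The finger tips, at crop (150,385) and (295,205), straddle the tab, so I'll go down and close.

```bash
python3 -m handwheel '[[[0,0.35,0,0,0,0,1],[0,0.28,0,0,0,0,1],[0,0,0,0,0,0,0.4],[0,0,0,0,0,0,0],[0,0,0,0,0,0,-0.3]]]' 50
python3 -c "from h import *; go([.5847,-.2309,.138],113.4)"
python3 -m handwheel '[[[0,0,0,0,0,0,-0.5],[0,0,0,0,0,0,-0.65],[0,0,0,0,0,0,-1],[0,0,0,0,0,0,-1],[0,0,0,0,0,0,-1]]]' 50
python3 - <<'E'
from h import *; import cv2
go([.5847,-.2309,.138],113.4)
p,d=viewer.snapshot("scene")
x,y=195,220
cv2.imwrite(f"pics/scene3.png",cv2.resize(p[y:y+110,x:x+110,::-1],None,fx=5,fy=5,interpolation=cv2.INTER_CUBIC))
E
```

```text
t: 4.38
ee_pos: [0.5851, -0.2316, 0.1403]
tool_rot: [-1.572, 0.001, 1.979]
wrist_force: [-0.4, 0.9, -0.3]
width: 0.032
t 4.38 pos [ 0.5851 -0.2316  0.1403] rot deg [-9.0040e+01  7.0000e-02  1.1336e+02] F [-0.43  0.85 -0.32] M [ 0.031 -0.04  -0.037] w 0.032
shift units [0.014 0.039 0.002]
turn units [ 0.006 -0.004 -0.008]
t: 5.0
ee_pos: [0.5849, -0.2316, 0.1397]
tool_rot: [-1.571, 0.001, 1.978]
wrist_force: [-0.9, 0.6, 1.4]
width: 0.011
t 5.0 pos [ 0.5849 -0.2316  0.1397] rot deg [-9.0020e+01  3.0000e-02  1.1336e+02] F [-0.92  0.65  1.44] M [-0.066 -0.122  0.013] w 0.011
shift units [ 0.012  0.029 -0.001]
turn units [ 0.002 -0.005 -0.004]
```

View pics/scene3.png

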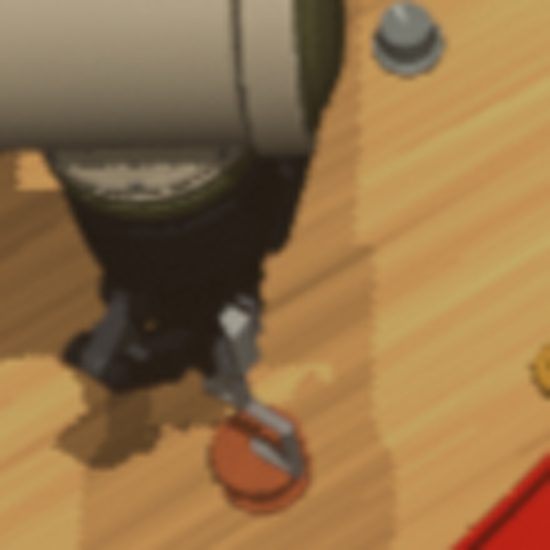

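The grip is on the tab (opening 11 mm). Next I'll lift and turn to the cabinet's yaw.

```bash
python3 -m handwheel '[[[0,-0.2,0,0,0,0,-1],[0,-0.6,0,0,0,0,-1],[0,-0.8,0,0,0.6,0,-1],[0,-0.8,0,0,0.9,0,-1],[0,-0.7,0,0,0.9,0,-1]]]' 50
python3 -m handwheel '[[[0,-0.1,0,0,0.67,0,-1],[0,0,0,0,0,0,-1],[0,0,0,0,0,0,-1]]]' 50
python3 -c "from h import *; go([.58,.195,.33],88.83)"
```

```text
t: 5.68
ee_pos: [0.5845, -0.2312, 0.3278]
tool_rot: [-1.571, 0.0, 1.639]
wrist_force: [-0.3, -0.3, -1.7]
width: 0.0111
t: 6.05
ee_pos: [0.5846, -0.2313, 0.3307]
tool_rot: [-1.569, -0.001, 1.552]
wrist_force: [1.3, 0.1, -2.1]
width: 0.0113
t 6.05 pos [ 0.5846 -0.2313  0.3307] rot deg [-8.991e+01 -6.000e-02  8.890e+01] F [ 1.3   0.15 -2.06] M [-0.003  0.045 -0.015] w 0.0113
shift units [7.102 0.018 0.212]
turn units [-0.011  0.009  0.007]
```

```bash
python3 -m handwheel '[[[0.5,0,0.015,0,0,0,-1],[0.9,0,0.027,0,0,0,-1],[0.95,0,0.028,0,0,0,-1],[0.95,0,0.028,0,0,0,-1],[0.95,0,0.028,0,0,0,-1]]]' 50
python3 -m handwheel '[[[0.95,0,0.028,0,0,0,-1],[0.9,0,0.027,0,0,0,-1],[0.7,0,0.02,0,0,0,-1],[0.3,0,0.01,0,0,0,-1],[0,0,0,0,0,0,-1]]]' 50
python3 - <<'E'
from h import *; import cv2
go([.58,.195,.33],88.83)
p,d=viewer.snapshot("scene")
cv2.imwrite("s4_raw.png",p[:,:,::-1])
x,y=320,80
cv2.imwrite(f"pics/scene4.png",cv2.resize(p[y:y+160,x:x+160,::-1],None,fx=3.6,fy=3.6,interpolation=cv2.INTER_CUBIC))
p,d=viewer.snapshot("top")
cv2.imwrite(f"pics/top4.png",p[:,:,::-1])
E
```

```text
t: 6.68
ee_pos: [0.5821, 0.0255, 0.3309]
tool_rot: [-1.569, -0.0, 1.551]
wrist_force: [0.8, -0.6, -2.0]
width: 0.0113
t: 7.3
ee_pos: [0.5809, 0.1951, 0.3309]
tool_rot: [-1.57, 0.0, 1.552]
wrist_force: [-0.5, -1.0, -2.3]
width: 0.0111
t 7.3 pos [0.5809 0.1951 0.3309] rot deg [-8.994e+01  2.000e-02  8.890e+01] F [-0.54 -1.   -2.26] M [-0.059 -0.04  -0.026] w 0.0111
shift units [-0.001  0.015  0.016]
turn units [-0.007  0.009 -0.003]
```

View pics/scene4.png

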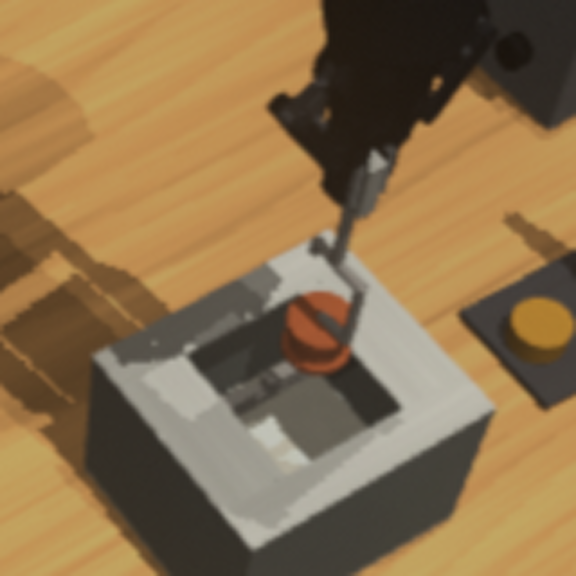

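View pics/top4.png

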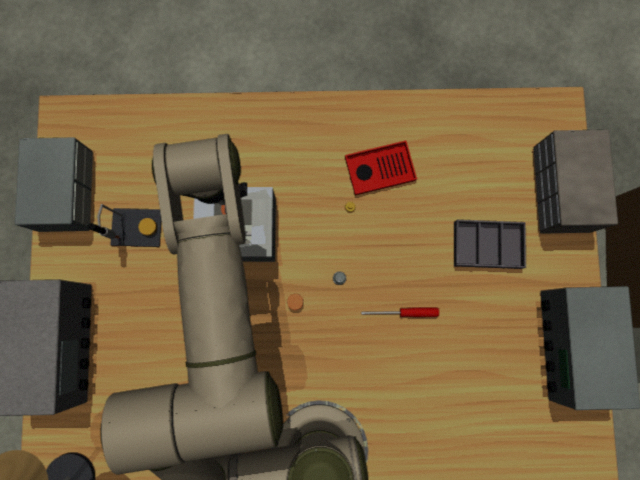

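The bobbin hangs at crop (318,330), above the opening but still high, so it looks shifted to upper-right. I'll overlay the predicted hanger to check how it sits in the grip.

```bash
cat >> h.py <<'E'
def overlay(img,O,yaw,x,y,w,s,out,n="scene",extra=None):
    import cv2
    a=cv2.resize(img[y:y+w,x:x+w],None,fx=s,fy=s,interpolation=cv2.INTER_CUBIC)
    def pl(P,c):
        q=((proj(n,P)-[x,y]+.5)*s-.5); cv2.polylines(a,[np.round(q).astype(int).reshape(-1,1,2)],False,c,1,cv2.LINE_AA)
    R=Rz(np.radians(yaw)); W=lambda M:(R@np.array(M,float).T).T/1000+O
    pl(W([[0,0,32],[22,0,32],[22,0,80],[-18,0,80],[-18,0,70]]),(0,255,0))
    pl(W([[13,6,172],[13,-6,172],[-13,-6,172],[-13,6,172],[13,6,172]]),(255,0,0))
    t=np.linspace(0,2*np.pi,40)
    for z in(0,28): pl(W(np.c_[21*np.cos(t),21*np.sin(t),0*t+z]),(255,0,255))
    if extra is not None: pl(extra,(0,255,255))
    cv2.imwrite(out,a)
E
python3 - <<'E'
from h import *; import cv2
s=sense()
overlay(cv2.imread("s4_raw.png"),s["ee_pos"]-[0,0,.1397],-1.1,375,110,65,9,"pics/ov4.png")
E
```

```text
(no output)
```

View pics/ov4.png

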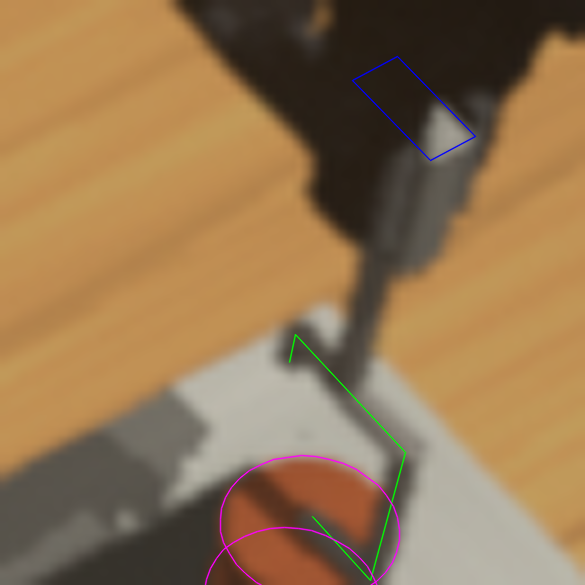

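The overlay agrees to about 1 px (roughly 2 mm), so I'll lower the hanger through the opening.

```bash
python3 -m handwheel '[[[0,0.3,0.015,0,0,0,-1],[0,0.5,0,0,0,0,-1],[0,0.5,0,0,0,0,-1],[0,0.3,0,0,0,0,-1],[0,0,0,0,0,0,-1]]]' 50
python3 - <<'E'
from h import *; import cv2
go([.58,.195,.1847],88.83)
s=sense()
p,d=viewer.snapshot("scene")
overlay(p[:,:,::-1].copy(),s["ee_pos"]-[0,0,.1397],-1.1,340,110,120,5,"pics/ov5.png")
E
```

```text
t: 8.02
ee_pos: [0.5799, 0.1933, 0.2344]
tool_rot: [-1.568, 0.001, 1.548]
wrist_force: [0.3, -0.2, -1.4]
width: 0.0114
t 8.03 pos [0.5799 0.1933 0.2344] rot deg [-8.985e+01  4.000e-02  8.871e+01] F [ 0.27 -0.23 -1.41] M [-0.028 -0.012  0.061] w 0.0114
shift units [ 0.029  0.829 -0.003]
turn units [-0.019 -0.015 -0.005]
```

View pics/ov5.png

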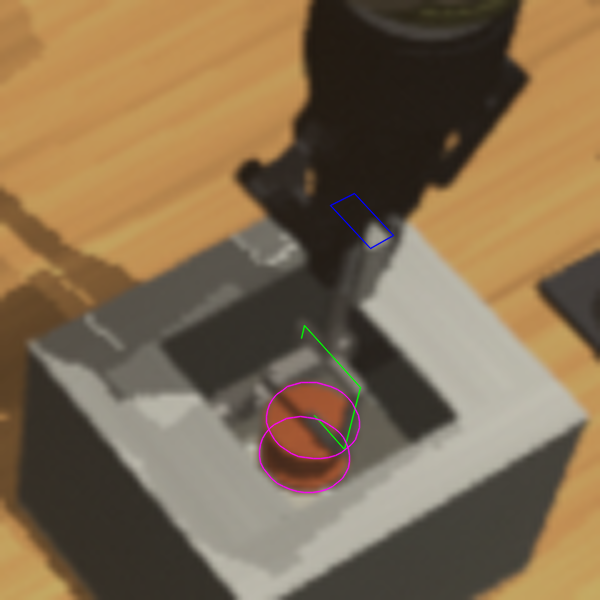

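The bobbin is clear of the frame on all sides and matches the overlay, so I'll keep lowering.

```bash
python3 -m handwheel '[[[0.02,0.3,0,0,0,0,-1],[0,0.35,0,0,0,0,-1],[0,0.18,0,0,0,0,-1],[0,0,0,0,0,0,-1],[0,0,0,0,0,0,-1]]]' 50
python3 - <<'E'
from h import *; import cv2
go([.58,.195,.1847],88.83)
s=sense(); c=np.array([.566,.2005,0])
print("cab-frame tcp",(Rz(-.0204).T@(s["ee_pos"]-c)*1000).round(1))
R=Rz(-.0204); go(c+R@[-.024,-.030,.1847])
p,d=viewer.snapshot("scene")
overlay(p[:,:,::-1].copy(),s["ee_pos"]-[0,0,.1397],-1.1,350,130,110,5,"pics/ov6.png",extra=(R@np.array([[-24,46,105.5],[-24,-46,105.5]]).T).T/1000+c)
E
```

```text
t: 8.7
ee_pos: [0.5807, 0.1959, 0.1869]
tool_rot: [-1.573, -0.0, 1.55]
wrist_force: [0.5, 0.0, -1.7]
width: 0.0115
t 8.7 pos [0.5807 0.1959 0.1869] rot deg [-9.011e+01 -2.000e-02  8.879e+01] F [ 0.46  0.04 -1.66] M [-0.091  0.08  -0.001] w 0.0115
shift units [-0.015  0.037  0.011]
turn units [ 0.013 -0.005  0.002]
cab-frame tcp [ 14.8  -4.3 186.9]
t 8.7 pos [0.5807 0.1959 0.1869] rot deg [-9.011e+01 -2.000e-02  8.879e+01] F [ 0.46  0.04 -1.66] M [-0.091  0.08  -0.001] w 0.0115
shift units [-0.429  0.035  0.646]
```

View pics/ov6.png

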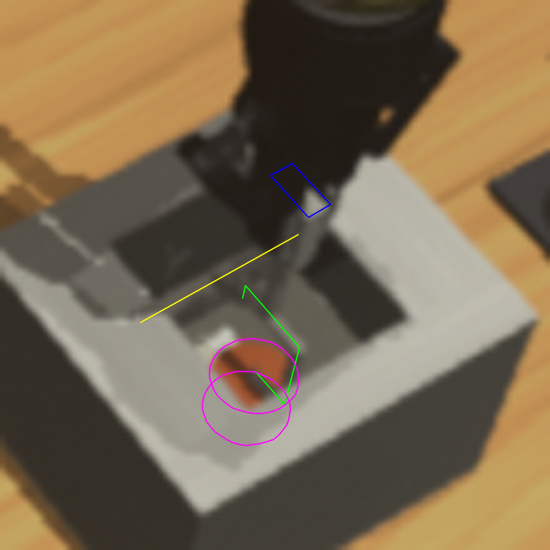

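The hanger is inside and clear of everything. I'll drop 2 mm more, slide to y ≈ -26, then move over the bar in -x.

```bash
python3 -m handwheel '[[[-0.2,0.035,0,0,0,0,-1],[-0.16,0,0.1,0,0,0,-1],[0,0,0.2,0,0,0,-1],[0,0,0,0,0,0,-1],[0,0,0,0,0,0,-1]]]' 50
python3 - <<'E'
from h import *
s=sense(); c=np.array([.566,.2005,0]); R=Rz(-.0204)
print("cab-frame tcp",(R.T@(s["ee_pos"]-c)*1000).round(1))
go(c+R@[-.024,-.026,.1847],88.83)
E
```

```text
t: 9.38
ee_pos: [0.562, 0.1744, 0.1838]
tool_rot: [-1.571, 0.0, 1.55]
wrist_force: [-0.2, 0.9, -1.5]
width: 0.0112
cab-frame tcp [ -3.5 -26.1 183.8]
t 9.38 pos [0.562  0.1744 0.1838] rot deg [-90.03   0.    88.79] F [-0.19  0.92 -1.49] M [-0.02  -0.047 -0.005] w 0.0112
shift units [ 0.002 -0.015  0.342]
turn units [ 0.004 -0.005 -0.   ]
```

```bash
python3 -m handwheel '[[[0,0,0.15,0,0,0,-1],[0,0,0.15,0,0,0,-1],[0,0,0.04,0,0,0,-1],[0,0,0,0,0,0,-1],[0,0,0,0,0,0,-1]]]' 50
python3 - <<'E'
from h import *; import cv2
s=sense(); c=np.array([.566,.2005,0]); R=Rz(-.0204)
print("cab-frame tcp",(R.T@(s["ee_pos"]-c)*1000).round(1))
go(c+R@[-.024,-.026,.1697],88.83)
p,d=viewer.snapshot("scene")
overlay(p[:,:,::-1].copy(),s["ee_pos"]-[0,0,.1397],-1.1,355,130,100,6,"pics/ov7.png",extra=(R@np.array([[-24,46,105.5],[-24,-46,105.5]]).T).T/1000+c)
p,d=viewer.snapshot("top"); x,y=180,170
cv2.imwrite("pics/t7.png",cv2.resize(p[y:y+110,x:x+110,::-1],None,fx=5,fy=5,interpolation=cv2.INTER_CUBIC))
E
```

```text
t: 10.0
ee_pos: [0.5415, 0.1751, 0.1836]
tool_rot: [-1.571, 0.0, 1.55]
wrist_force: [0.2, -0.1, -2.4]
width: 0.0115
cab-frame tcp [-24.  -25.9 183.6]
t 10.0 pos [0.5415 0.1751 0.1836] rot deg [-90.01   0.    88.79] F [ 0.23 -0.07 -2.43] M [-0.014  0.007 -0.014] w 0.0115
shift units [-0.002  0.232  0.   ]
turn units [ 0.001 -0.005 -0.   ]
```

View pics/ov7.png

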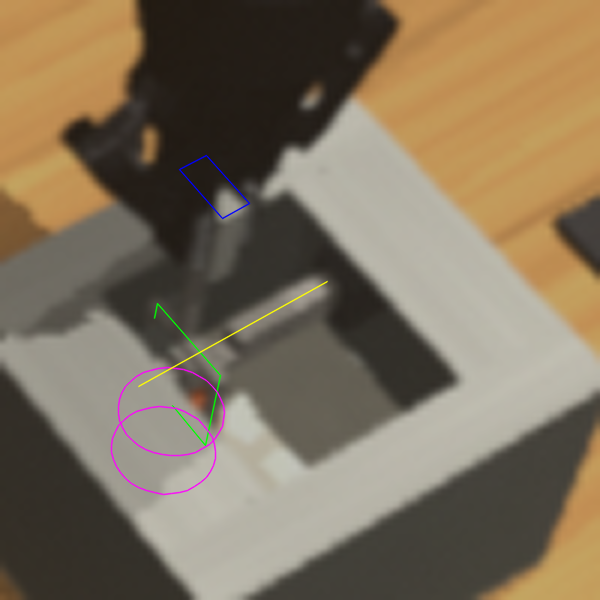

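View pics/t7.png

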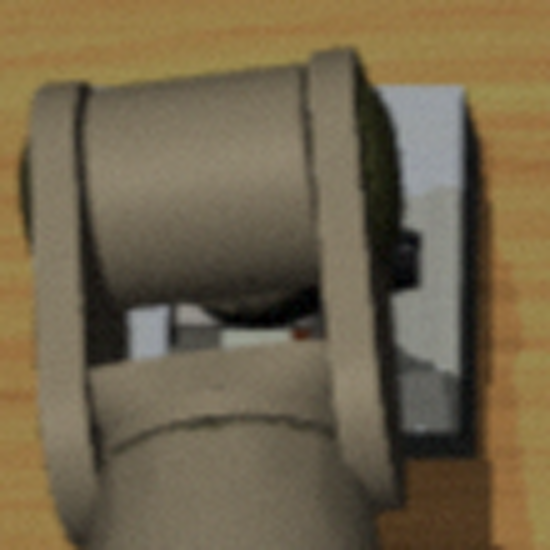

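In the scene view the rod now spans the bar at about crop (200,350), clear of the notch on the free-end side. I'll lower it to contact in small steps.

```bash
python3 -m handwheel '[[[0,0.1,0,0,0,0,-1],[0,0.08,0,0,0,0,-1],[0,0,0,0,0,0,-1]]]' 50
for i in 1 2 3; do python3 -m handwheel '[[[0,0,0,0,0,0,-1]]]' | grep -E 'pos|force'; done
python3 -m handwheel '[[[0,0.04,0,0,0,0,-1],[0,0.04,0,0,0,0,-1],[0,0,0,0,0,0,-1]]]' 
for i in 1 2 3; do python3 -m handwheel '[[[0,0,0,0,0,0,-1]]]' | grep -E 'pos|force'; done
```

```text
t: 10.48
ee_pos: [0.5411, 0.1751, 0.1722]
tool_rot: [-1.57, 0.0, 1.55]
wrist_force: [0.7, -0.4, -1.6]
width: 0.0112
ee_pos: [0.5414, 0.1751, 0.1728]
wrist_force: [-0.6, 0.9, -1.5]
ee_pos: [0.5414, 0.1752, 0.173]
wrist_force: [-0.3, -0.3, -3.6]
ee_pos: [0.5414, 0.1751, 0.1729]
wrist_force: [0.1, 0.6, -2.4]
t: 11.22
ee_pos: [0.5414, 0.1752, 0.1679]
tool_rot: [-1.571, -0.0, 1.55]
wrist_force: [0.3, -0.3, -2.0]
width: 0.0113
ee_pos: [0.5414, 0.1751, 0.1681]
wrist_force: [-0.4, -0.6, -0.9]
ee_pos: [0.5414, 0.1751, 0.1681]
wrist_force: [-0.7, 0.3, -0.8]
ee_pos: [0.5414, 0.1751, 0.168]
wrist_force: [0.2, 0.9, -1.8]
```

```bash
python3 -m handwheel '[[[0,0.035,0,0,0,0,-1],[0,0.03,0,0,0,0,-1],[0,0,0,0,0,0,-1]]]' 
for i in 1 2 3 4; do python3 -m handwheel '[[[0,0,0,0,0,0,-1]]]' | grep -E 'pos|force'; done
```

```text
t: 11.98
ee_pos: [0.5414, 0.1751, 0.1641]
tool_rot: [-1.571, -0.0, 1.55]
wrist_force: [0.4, -0.4, 1.8]
width: 0.0114
ee_pos: [0.5414, 0.1752, 0.1642]
wrist_force: [-0.5, -0.7, 1.2]
ee_pos: [0.5414, 0.1751, 0.1642]
wrist_force: [-1.2, 0.1, 1.7]
ee_pos: [0.5414, 0.1751, 0.1642]
wrist_force: [-0.8, -0.9, 1.1]
ee_pos: [0.5414, 0.1751, 0.1641]
wrist_force: [-0.4, -0.4, 0.8]
```

The rod presses on the bar with about 3.4 N, which is light. I'll slide towards the root: coarse at first, then 1 mm steps.

```bash
python3 -m handwheel '[[[0.04,0,0,0,0,0,-1],[0.05,0,0,0,0,0,-1],[0.05,0,0,0,0,0,-1],[0.05,0,0,0,0,0,-1],[0,0,0,0,0,0,-1]]]' 
for i in 1 2 3 4; do python3 -m handwheel '[[[0.015,0,0,0,0,0,-1],[0,0,0,0,0,0,-1]]]' | grep -E 'pos|force'; done
```

```text
t: 13.1
ee_pos: [0.5416, 0.187, 0.1641]
tool_rot: [-1.571, -0.001, 1.55]
wrist_force: [-1.0, -0.8, 1.1]
width: 0.0116
ee_pos: [0.5416, 0.1874, 0.1641]
wrist_force: [0.0, -1.3, 1.1]
ee_pos: [0.5417, 0.1883, 0.1641]
wrist_force: [0.9, -2.1, 0.6]
ee_pos: [0.5417, 0.1893, 0.1641]
wrist_force: [0.4, -1.4, 1.2]
ee_pos: [0.5417, 0.1902, 0.1641]
wrist_force: [0.3, -1.1, 1.4]
```

```bash
for i in 1 2 3 4; do python3 -m handwheel '[[[0.015,0,0,0,0,0,-1],[0,0,0,0,0,0,-1]]]' | grep -E 'pos|force'; done
```

```text
ee_pos: [0.5417, 0.1912, 0.1641]
wrist_force: [0.2, -1.7, 1.5]
ee_pos: [0.5417, 0.1922, 0.1641]
wrist_force: [-0.3, 0.2, 1.7]
ee_pos: [0.5417, 0.1931, 0.164]
wrist_force: [-0.5, 0.8, 0.5]
ee_pos: [0.5417, 0.1941, 0.164]
wrist_force: [0.6, 1.2, 0.3]
```

```bash
for i in 1 2; do python3 -m handwheel '[[[0.013,0,0,0,0,0,-1],[0,0,0,0,0,0,-1]]]' | grep -E 'pos|force'; done
```

```text
ee_pos: [0.5417, 0.1947, 0.1639]
wrist_force: [-0.6, 1.8, -0.4]
ee_pos: [0.5417, 0.1952, 0.1639]
wrist_force: [-0.6, 0.6, -1.2]
```

Fz is falling and Fy has flipped sign, so the rod is rolling over the notch's near edge. I'll continue carefully.

```bash
for i in 1 2; do python3 -m handwheel '[[[0.012,0,0,0,0,0,-1],[0,0,0,0,0,0,-1]]]' | grep -E 'pos|force'; done
for i in 1 2 3; do python3 -m handwheel '[[[0,0,0,0,0,0,-1]]]' | grep -E 'pos|force'; done
```

```text
ee_pos: [0.5417, 0.1959, 0.164]
wrist_force: [-0.1, 0.3, -2.3]
ee_pos: [0.5418, 0.1968, 0.1641]
wrist_force: [-0.5, -0.1, -2.5]
ee_pos: [0.5418, 0.1967, 0.1641]
wrist_force: [0.4, -1.3, -1.6]
ee_pos: [0.5418, 0.1967, 0.1641]
wrist_force: [0.5, -0.6, -2.7]
ee_pos: [0.5418, 0.1967, 0.1641]
wrist_force: [0.7, -0.7, -1.4]
```

The rod has dropped in: Fz is back to free weight (about -2.1 N), with no side load, at y=0.1967. Now I'll lower straight down to the notch floor.

```bash
python3 -m handwheel '[[[0,0.03,0,0,0,0,-1],[0,0,0,0,0,0,-1]]]' | grep -E 'pos|force'
python3 -m handwheel '[[[0,0.03,0,0,0,0,-1],[0,0,0,0,0,0,-1]]]' | grep -E 'pos|force'
python3 -m handwheel '[[[0,0.02,0,0,0,0,-1],[0,0,0,0,0,0,-1]]]' | grep -E 'pos|force'
for i in 1 2 3 4; do python3 -m handwheel '[[[0,0,0,0,0,0,-1]]]' | grep -E 'pos|force'; done
```

```text
ee_pos: [0.5417, 0.1967, 0.1621]
wrist_force: [0.8, 0.3, -2.6]
ee_pos: [0.5417, 0.1967, 0.1603]
wrist_force: [-0.7, -0.1, -1.8]
ee_pos: [0.5417, 0.1967, 0.1592]
wrist_force: [0.3, 0.3, -2.7]
ee_pos: [0.5418, 0.1967, 0.1593]
wrist_force: [0.0, 0.0, -2.5]
ee_pos: [0.5418, 0.1968, 0.1593]
wrist_force: [-0.4, 1.1, -0.8]
ee_pos: [0.5418, 0.1967, 0.1593]
wrist_force: [-1.0, -0.2, -1.8]
ee_pos: [0.5418, 0.1967, 0.1593]
wrist_force: [-0.6, 0.1, -1.2]
```

```bash
python3 -m handwheel '[[[0,0.02,0,0,0,0,-1],[0,0,0,0,0,0,-1]]]' | grep -E 'pos|force'
for i in 1 2 3 4; do python3 -m handwheel '[[[0,0,0,0,0,0,-1]]]' | grep -E 'pos|force'; done
python3 - <<'E'
from h import *; import cv2
s=sense()
p,d=viewer.snapshot("scene")
overlay(p[:,:,::-1].copy(),s["ee_pos"]-[0,0,.1397],-1.1,355,130,100,6,"pics/ov8.png")
x,y,w=355,130,100
cv2.imwrite("pics/s8.png",cv2.resize(p[y:y+w,x:x+w,::-1],None,fx=6,fy=6,interpolation=cv2.INTER_CUBIC))
E
```

```text
ee_pos: [0.5419, 0.1967, 0.1581]
wrist_force: [0.6, 0.7, -1.4]
ee_pos: [0.5419, 0.1968, 0.1582]
wrist_force: [-0.1, 0.2, -0.7]
ee_pos: [0.5419, 0.1967, 0.1582]
wrist_force: [0.0, 0.5, -1.4]
ee_pos: [0.5418, 0.1967, 0.1581]
wrist_force: [0.9, 0.9, -1.7]
ee_pos: [0.5418, 0.1967, 0.1581]
wrist_force: [-0.3, -0.5, -1.4]
```

View pics/s8.png

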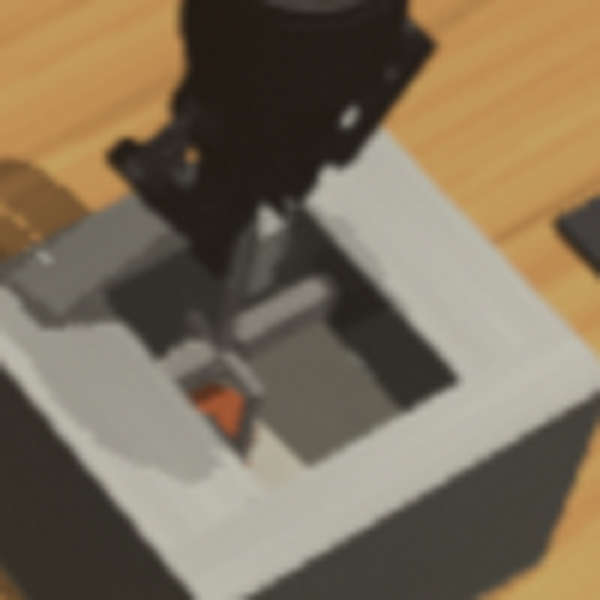

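The rod sits in the notch at crop (215,350), with only light contact. I'll take up the weight with about 2 mm more, then open gently.

```bash
python3 -m handwheel '[[[0,0.02,0,0,0,0,-1],[0,0.015,0,0,0,0,-1],[0,0,0,0,0,0,-1]]]' | grep -E 'pos|force'
for i in 1 2 3; do python3 -m handwheel '[[[0,0,0,0,0,0,-1]]]' | grep -E 'pos|force'; done
python3 -m handwheel '[[[0,0,0,0,0,0,-0.74],[0,0,0,0,0,0,-0.7],[0,0,0,0,0,0,-0.66],[0,0,0,0,0,0,-0.6],[0,0,0,0,0,0,-0.5]]]' 20
python3 -m handwheel '[[[0,0,0,0,0,0,-0.4],[0,0,0,0,0,0,-0.3],[0,0,0,0,0,0,-0.2],[0,0,0,0,0,0,-0.2],[0,0,0,0,0,0,-0.2]]]' 20
python3 - <<'E'
from h import *; import cv2
p,d=viewer.snapshot("scene")
x,y,w=355,130,100
cv2.imwrite("pics/s9.png",cv2.resize(p[y:y+w,x:x+w,::-1],None,fx=6,fy=6,interpolation=cv2.INTER_CUBIC))
E
```

```text
ee_pos: [0.5419, 0.1967, 0.156]
wrist_force: [-0.0, 0.1, 0.2]
ee_pos: [0.5418, 0.1967, 0.1561]
wrist_force: [0.9, -0.2, 0.4]
ee_pos: [0.5418, 0.1968, 0.1561]
wrist_force: [0.6, -0.6, 0.1]
ee_pos: [0.5418, 0.1967, 0.156]
wrist_force: [1.1, 1.5, 0.0]
t: 19.9
ee_pos: [0.5418, 0.1967, 0.156]
tool_rot: [-1.571, 0.0, 1.55]
wrist_force: [-0.1, 0.4, -0.0]
width: 0.0213
t: 20.52
ee_pos: [0.5418, 0.1968, 0.156]
tool_rot: [-1.571, -0.0, 1.55]
wrist_force: [0.7, 0.8, 0.1]
width: 0.0343
```

View pics/s9.png

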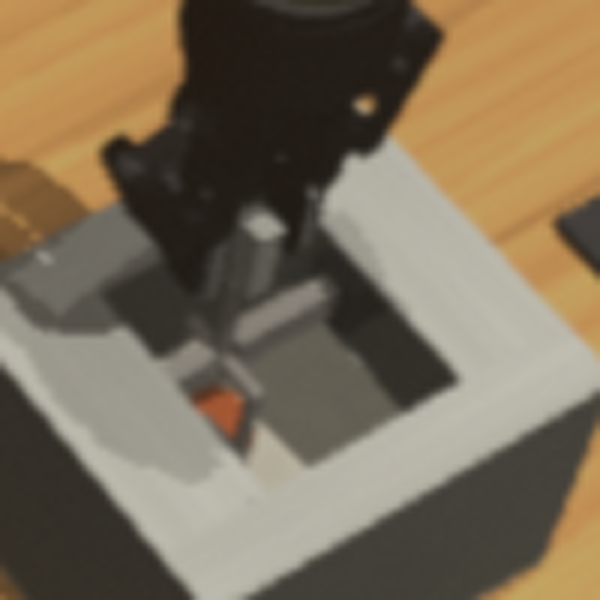

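It's released and hanging upright. I'll open a little more, rise straight up and move aside.

```bash
python3 -m handwheel '[[[0,0,0,0,0,0,0.1],[0,0,0,0,0,0,0.3],[0,-0.1,0,0,0,0,0.3],[0,-0.3,0,0,0,0,0.3],[0,-0.6,0,0,0,0,0.3]]]' 20
python3 -m handwheel '[[[0,-0.8,0,0,0,0,0.3],[0,-0.8,0,0,0,0,0.3],[-0.6,-0.2,0,0,0,0,0.3],[-0.8,0,0.3,0,0,0,0.3],[-0.8,0,0.5,0,0,0,0.3]]]' 20
python3 -m handwheel '[[[-0.8,0,0.8,0,0,0,0.3],[-0.6,0,0.8,0,0,0,0.3],[0,0,0.4,0,0,0,0.3],[0,0,0,0,0,0,0.3],[0,0,0,0,0,0,0.3]]]' 20
python3 - <<'E'
from h import *; import cv2
for n,x,y in(("scene",355,130),("top",185,175)):
    p,d=viewer.snapshot(n); w=100
    cv2.imwrite(f"{n}10_raw.png",p[:,:,::-1]); cv2.imwrite(f"pics/{n}10f.png",p[:,:,::-1])
    cv2.imwrite(f"pics/{n}10.png",cv2.resize(p[y:y+w,x:x+w,::-1],None,fx=6,fy=6,interpolation=cv2.INTER_CUBIC))
E
```

```text
t: 21.2
ee_pos: [0.5413, 0.1966, 0.216]
tool_rot: [-1.568, 0.0, 1.55]
wrist_force: [0.5, -0.3, -0.8]
width: 0.0554
t: 21.82
ee_pos: [0.4905, 0.0644, 0.3242]
tool_rot: [-1.571, 0.0, 1.55]
wrist_force: [0.4, -1.0, -0.5]
width: 0.0553
t: 22.45
ee_pos: [0.3739, -0.0119, 0.3242]
tool_rot: [-1.571, 0.0, 1.55]
wrist_force: [-0.5, 0.7, 0.7]
width: 0.0553
```

View pics/scene10.png

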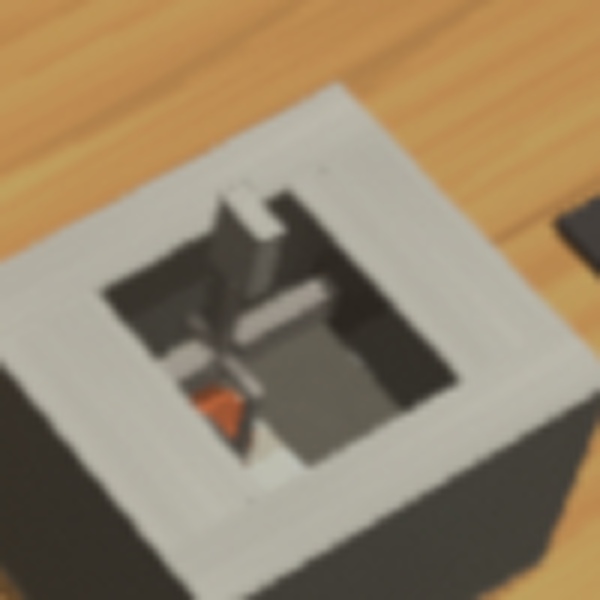

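View pics/top10.png

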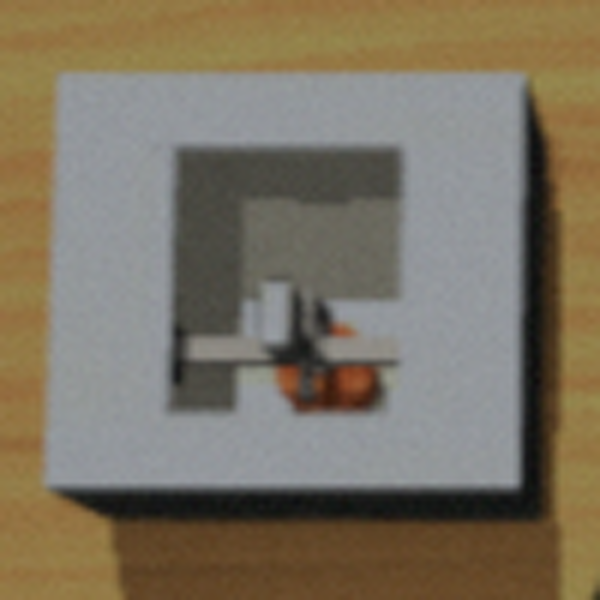

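View pics/top10f.png

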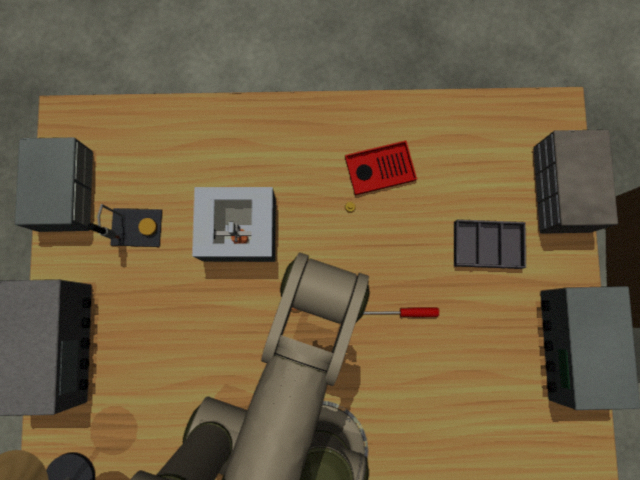

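The pictures show the hanger upright on the bar: tab at top-crop (278,312), rod across the bar at (308,345), bobbin at (330,385) below. Bystanders stay in place. I'll wait 1 s and check that it hangs still and at the predicted height.

```bash
python3 -m handwheel '[[[0,0,0,0,0,0,0.3],[0,0,0,0,0,0,0.3],[0,0,0,0,0,0,0.3],[0,0,0,0,0,0,0.3],[0,0,0,0,0,0,0.3]]]' 20 | grep t:
python3 -m handwheel '[[[0,0,0,0,0,0,0.3],[0,0,0,0,0,0,0.3],[0,0,0,0,0,0,0.3],[0,0,0,0,0,0,0.3]]]' 20 | grep t:
python3 - <<'E'
from h import *; import cv2
O=np.array([.5418,.1967,.156-.1397])
for n,x,y in(("scene",355,130),("top",185,175)):
    p,d=viewer.snapshot(n); w=100; b=p[:,:,::-1].copy()
    a=cv2.imread(f"{n}10_raw.png"); print(n,"mean diff at hanger",np.abs(a[y:y+w,x:x+w].astype(int)-b[y:y+w,x:x+w]).mean(), cv2.phaseCorrelate(a[y+20:y+75,x+20:x+75,1].astype(np.float64),b[y+20:y+75,x+20:x+75,1].astype(np.float64)))
    overlay(b,O,-1.1,x,y,w,6,f"pics/{n}11.png",n)
E
```

```text
t: 23.18
tool_rot: [-1.571, -0.0, 1.55]
t: 23.68
tool_rot: [-1.571, 0.0, 1.55]
scene mean diff at hanger 0.36523333333333335 ((0.005996854276581587, 0.0069460077285228294), 1.0003273116054843)
top mean diff at hanger 2.1892666666666667 ((-0.03339664420286326, 0.05364139399560486), 1.0027234160492489)
```

View pics/scene11.png

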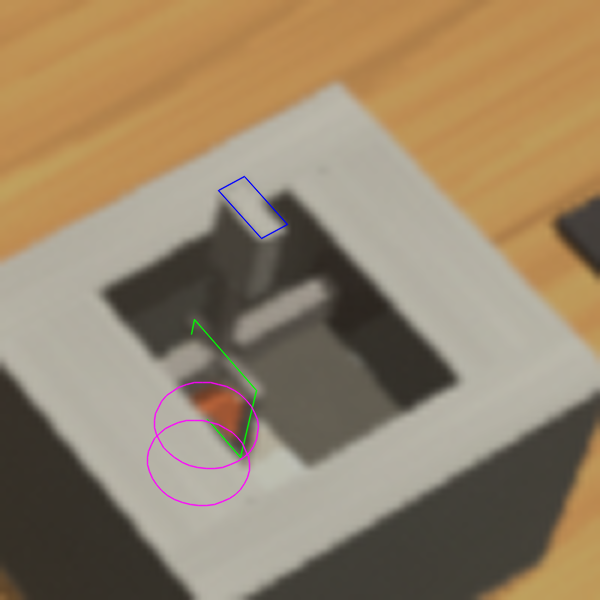

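View pics/top11.png

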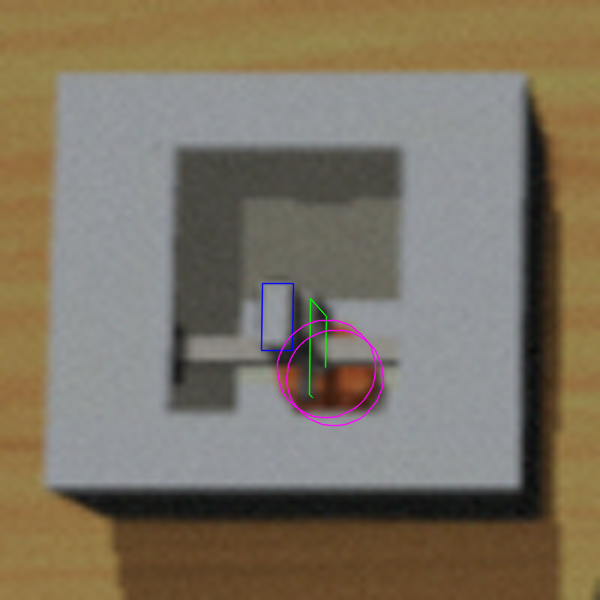

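Both overlays match the hanger at notch-floor depth to under about 1 px. It hangs upright and still (shift under 0.06 px), so I'm handing in.

```bash
python3 -c "
from rig import workorder; print(workorder.sign_off())"
```

```text
the job is handed in; nothing more can be done
None
```

The coil form now hangs upright and still in the cabinet with its rod at the bottom of the notch. I handed the job in at about 24 s.

**What I did**
- I gripped the tab and lowered the coil form through the roof opening. The camera views showed it clear of the frame, and I felt no contact.
- I set the rod on the bar about 26 mm to the free-end side of the cabinet's centre line and pressed with about 3.4 N.
- I slid it towards the root in steps of 1 mm or less for the last stretch. It dropped in at y = 0.197 m: the upward force fell away, and the largest side force I read was about 2 N.
- I stopped there and lowered it to the notch floor until the bar carried the weight. Then I let go and moved the arm away.

**Last checks**
- **Depth:** the rod went down about 9.5 mm below the bar's flat top before it touched, which fits the 10 mm notch.
- **Position:** the final pictures from both cameras match the predicted hanging pose to about 1 px (about 2 mm).
- **Stillness:** between pictures about 1 s apart it moved less than 0.06 px.
- **Bystanders:** those visible in the last top view look unmoved. The arm hid the knob, the plain coil form and part of the screwdriver, so I did not check those again.

**Disagreement:** the camera fits put the bench 2 to 4 mm too low. I used the nominal heights instead, and the contact forces agreed with them to about 1 mm. Single force readings were noisy by about 1 N, so I judged contact from several readings.

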